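Turn the nested specimen tote end for end and lock it on top

ROBOT

A 6-joint arm with a two-finger parallel gripper is mounted at the origin on the work surface. World frame = base frame: x ahead of the robot, y to its left, z up, the work surface at z = 0. Lengths are in m, angles in rad, forces in N, time in s.
With the tool pointing down it reaches from about 0.35 to 0.775 m from the base axis. Payload 7.3 kg.
Tool frame: the origin (TCP) lies between the finger pads; the fingertips stand 14 mm ahead of it and the grasp point (between the pads) lies 5 mm behind it; z points along the fingers, y is the direction in which the jaws open and shut (so a half turn about z gives the same grasp; the last joint's range is limited). The gripper opens to 92 mm and grips with 3 to 60 N. Pads are 19 mm wide; open, the fingers measure 130 mm over their backs; the gripper's body (75 mm by 190 mm) begins 47 mm behind the grasp point.
Start: joints at [1.034, 0.342, 1.524, -0, 1.275, -0.146], TCP at [0.2, 0.485, 0.241] pointing down, gripper open.
Joint ranges: [-2.53, 2.53], [-0.77, 2.02], [0.04, 2.7], [-1, 4.14], [0.28, 2.66], [-3.11, 3.11]. Speed limits (rad/s): [2.57, 2.57, 3.14, 3.14, 3.14, 3.14].

INTERFACE

Orientations are given as [roll, pitch, yaw] about the fixed x, y, z axes, in that order (R = Rz(yaw) Ry(pitch) Rx(roll)).
In Python, from cell import robot gives the robot as it stands.
- The arm moves only by the shell command python3 -m creep 'ROWS' [FORCE]. ROWS is JSON, a list that holds one entry, the list of rows, each a list of 7 numbers: the shift along the tool's x, y, z in cm, then the turn, a rotation vector about the tool's x, y, z in degrees, then the gripper command: -1 is shut, 1 is fully open, values between are in proportion. In form: [[[tx, ty, tz, wx, wy, wz, gripper], ...]]. A call has 1 to 8 rows; each row is the pose to reach, as a shift and turn from the pose measured when the call began, along the tool's axes at that moment; what a row does not reach only later rows make up. A row lasts 1/10 s, in which the tool goes at most 50 mm and 8.59 degrees, less where a joint would pass 70% of its speed; a pose out of reach is approached as far as the arm can. A call with a gripper value outside its range is refused whole. The fingers move at their own pace and stop on an object; FORCE is the grip in N (left out, the last holds). Time passes only in rows, so rows that repeat a pose let the fingers close. It gives the time, the measured TCP pose, the force and the opening at its end, in the units of the state.
- robot.observe(): the state, without advancing time (a new reading comes with each control period).
- robot.read_camera(name): name is "scene" or "top"; returns the picture (480x640x3 uint8, red, green, blue); there is no depth.
- robot.camera_params(name): a dict with "camera_matrix" (3x3 intrinsics, pixels), "k1" (the pictures are not rectified: a ray, as slopes to the right and down, at radius r is drawn at 1 + k1 r^2 times it, then the intrinsics apply), "R" (3x3) and "t" (3): a world point X has camera coordinates R X + t. Camera axes: x right, y down, z forward; pixel columns grow to the right and rows downward; lengths in m; the calibration is good to about 2 mm. A picture is of the moment at which its call begins. camera_params takes no time and is no camera call.
- robot.hand_in(): hands the job in, once; it reports no verdict.
Trained networks look in the newest picture that a camera, given by its name, has taken for a name from the list of things; names that differ only in an ending like _2 or _b are one class to them, and where a whole thing is asked for, a point or a joint stands for the part that bears it (a point fixed in the world has none). Each returns a list of dicts, best first, with "score" (0 to 1); they miss things now and then, are a little off and sometimes report something else, mostly with a low value. They report only what shows in the picture. A call takes as long as a camera call.
- robot.look_for(camera, label): "centre" ([x, y, z] in m, in the coordinates of the camera as it stood for that picture, good to about 4 mm: the middle of the surface that is visible of it).
- robot.masks_of(camera, label): "mask" (480x640 bool, what is visible of it).
The state is a dict: "time": time; "qpos": joint angles; "qvel": joint speeds; "joint_efforts": joint torques, N m; "tool_pos": TCP position; "tool_rot": TCP orientation; "contact_force": force on the tool from outside, world axes, zero at the start; "torque": the same for the moment, N m; "opening": finger opening in m.
Only numpy, scipy, OpenCV 4.12 (cv2) and the standard library are available. Lean on these libraries where they do the work, as an engineer would, in place of code of your own. Each camera call takes 0.05 s, during which the arm holds its last target.

TASK

The empty tote has been put into the jar-filled tote the wrong way round, so it has nested down over the jars. Lift it out by its middle post, turn it end for end, set it down on the full tote's rims just short of the two steel clips and let go of it; then slide it gently under the clips until it comes up against their stops and drops level into its notches. Do not shove or tip the full tote or disturb the jar, sponge and beaker around it.

Things in the scene. Friction and masses are not known exactly. Their poses are not given: they have to be found in the camera images.
- full_tote: white open tote with six short jars (tops at z=44), 240 (x) x 174 (y) x 100 mm, about 1.8 kg, loose on the counter: a level push of 10 to 19 N shifts it. Long walls 6 mm thick (|y|=81..87), rims at z=100; end walls 88 high. Origin at the centre of its underside, z up, x along its length to the end with the steel clips. Its frame is used for all its parts.
- clips (a point): midway between the two clips' stops, at x=96, y=0, z=100 of the full tote. Each clip has an upright outside the wall (|y|=95..101, x=78..102), a tongue over the rim (x=80..102, |y|=79..95, underside z=112, top z=117) and a stop on the rim whose face at x=96 ends travel to +x. Open towards -x, with flared lead-in wings at x=62..79. Ears cannot go down through the tongues.
- notches (a point): midway between the two shallow notches (one in each long rim, x=-42..-18, bottom z=93) of the full tote, at x=-30, y=0, z=93. The heel ears drop 7 mm into them when the empty tote is within 2 mm of home.
- slots (a point): midway between the deep slots at x=17..43 (one in each long wall, open upwards, bottom z=50) of the full tote, at x=30, y=0, z=50. A second pair of deep slots lies at x=-98..-72, bottom z=57. Put in with its x opposite to the full tote's x, the empty tote's ears fall into these with 3 mm play and it nests, underside at z=50: so it starts.
- empty_tote: white empty tote 212 (x) x 150 (y) x 75 mm, 0.35 to 0.57 kg, walls and floor 4 mm; origin at the centre of its underside, z up, x to its toe end. Right way round its x is along the full tote's x. Standing on the rims 15 to 35 mm short of home (towards -x) it leans 3.5 degrees down at the toe. Home: middle over the full tote's middle within about 1 mm, level, underside at z=93.
- post (a point): grip point of the empty tote's carrying post, 54 mm above the middle of its underside, axes as the tote's. Post 32 x 32 mm, faces square to x and y, top 72 mm above the underside (3 mm below the rim). A 10 mm thick cross rib runs under it along y, its top 30 mm above the underside. When home this point is at z=147 of the full tote; nested, at z=104.
- toe (a point): middle of the empty tote's toe end face, 106 mm from its middle along x, 11 mm above its underside. The two toe ears stick out of the long sides from |y|=75 to 91 at x=75..95, 7 to 15 mm above the underside; they go under the clips against the stops.
- heel (a point): midway between the empty tote's two heel ears, at x=-30, y=0, z=0 of the empty tote. These stick out of the long sides from |y|=75 to 91 at x=-40..-20, 0 to 10 mm above the underside; they go into the shallow notches.
- specimen_jar: closed amber specimen jar with white lid, 54 mm across, 60 mm high, standing beside one long side of the full tote; origin at the centre of its underside
- sponge: blue scrubbing block 90 x 60 x 28 mm lying off the notch end of the full tote; origin at the centre of its underside
- beaker: clear open beaker 80 mm across, 100 mm high, out on the right of the counter; origin at the centre of its underside

How it is judged:
By the outcome, as a careful person would: the job done as asked, in the order asked, and still so for the second after the job is handed in, with the robot touching nothing.
It also fails if it takes over 64 s, if anything falls off the work surface, if the arm or the gripper's body presses on something with over 40 N, if the wrist force passes 120 N, or if a joint passes its speed limit or range.

## Working session

There is one attempt and no reset: what is moved stays moved. The work goes in short steps, Python scripts to look and compute and a shell command to move; the robot and the scene stay as the last step left them, time stands still between calls to the robot, and variables do not carry over. Pictures are saved under pics/ and viewed, and the job is handed in when it is done.

```bash
ls -la; mkdir -p pics; python3 - <<'E'
from cell import robot
import cv2
print(robot.observe())
for c in ("scene","top"):
    im=robot.read_camera(c); cv2.imwrite(f"pics/{c}0.png",im[:,:,::-1])
    p=robot.camera_params(c); print(c,p)
    for l in ("full_tote","empty_tote","post","clips","toe","heel","notches"):
        r=robot.look_for(c,l)
        import numpy as np
        print(c,l,[(round(d["score"],2),np.round(np.array(p["R"]).T@(np.array(d["centre"])-np.array(p["t"])),4).tolist()) for d in r[:3]])
E
```

```text
total 12
drwxr-xr-x  3 agent agent 4096 Dec  7 05:32 .
drwxr-xr-x 23 root  root  4096 Dec  7 05:32 ..
drwxr-xr-x  2 agent agent 4096 Dec  7 05:32 pics
{'time': 0.0, 'qpos': array([ 1.03397780e+00,  3.42733775e-01,  1.52502602e+00, -1.11307201e-06,
        1.27538678e+00, -1.45978748e-01]), 'qvel': array([-0.00030868,  0.00074762, -0.00106436, -0.00054209, -0.00072034,
        0.00239593]), 'joint_efforts': array([-2.00930222e-04, -4.31235301e+01, -2.44222283e+01,  7.18464120e-02,
        5.57242404e-02, -6.44187321e-05]), 'tool_pos': array([0.19977623, 0.48508633, 0.24003607]), 'tool_rot': array([-3.14005511e+00, -2.24981290e-04,  2.75075303e+00]), 'contact_force': array([-0.21425423,  0.81686947,  0.53667054]), 'torque': array([ 0.00164466, -0.00145094,  0.01839973]), 'opening': 0.09195117449434584}
scene {'camera_matrix': array([[610.06215991,   0.        , 315.78771985],
       [  0.        , 610.06215991, 235.8562344 ],
       [  0.        ,   0.        ,   1.        ]]), 'k1': -0.125070627631476, 'R': array([[-0.81756664,  0.57583202,  0.00150846],
       [ 0.3880493 ,  0.552884
[... 462 characters left out ...]
9.64990242,   0.        , 325.29345752],
       [  0.        , 479.64990242, 248.20579655],
       [  0.        ,   0.        ,   1.        ]]), 'k1': 0.04537697625266673, 'R': array([[-0.00907298, -0.99965442,  0.02467233],
       [-0.99780803,  0.0074333 , -0.06575621],
       [ 0.06555009, -0.02521485, -0.99753065]]), 't': array([-0.15661124,  0.6017512 ,  1.17423529])}
top full_tote [(0.75, [0.5636, -0.0869, 0.0972])]
top empty_tote [(0.68, [0.544, -0.0875, 0.0525])]
top post [(0.65, [0.5449, -0.0856, 0.0561])]
top clips [(0.84, [0.563, -0.0857, 0.1006])]
top toe [(0.97, [0.5418, -0.087, 0.057])]
top heel [(0.64, [0.5427, -0.0905, 0.0524])]
top notches [(0.97, [0.5609, -0.0892, 0.1008])]
```

View pics/scene0.png

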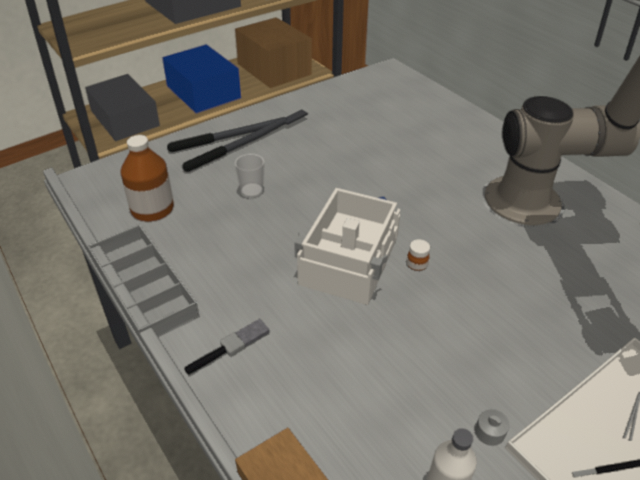

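View pics/top0.png

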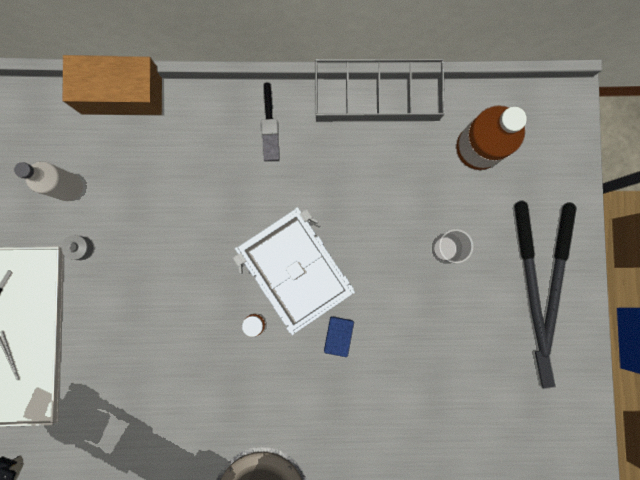

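```bash
cat > h.py <<'E'
import numpy as np, cv2
from cell import robot
def proj(c,X):
    p=robot.camera_params(c); K=np.array(p["camera_matrix"])
    Y=np.atleast_2d(X)@np.array(p["R"]).T+np.array(p["t"]); s=Y[:,:2]/Y[:,2:]
    s=s*(1+p["k1"]*(s**2).sum(1,keepdims=True)); return s*K[0,0]+K[:2,2]
def unproj(c,uv,z):
    p=robot.camera_params(c); K=np.array(p["camera_matrix"]);R=np.array(p["R"]);t=np.array(p["t"])
    d=(np.array(uv,float)-K[:2,2])/K[0,0]; s=d.copy()
    for _ in range(20): s=d/(1+p["k1"]*(s@s))
    r=R.T@np.array([s[0],s[1],1]); o=-R.T@t
    return o+r*(z-o[2])/r[2]
def T(pose,P):  # pose x,y,z,yaw
    x,y,z,a=pose; P=np.atleast_2d(P).astype(float)/1000
    c,s=np.cos(a),np.sin(a)
    return np.c_[x+c*P[:,0]-s*P[:,1],y+s*P[:,0]+c*P[:,1],z+P[:,2]]
def crop(c,u,v,w,k,name,lines=[],im=None):
    if im is None: im=robot.read_camera(c)
    h=int(w*.75); u0,v0=int(u-w/2),int(v-h/2)
    b=cv2.resize(im[v0:v0+h,u0:u0+w][:,:,::-1],None,fx=k,fy=k,interpolation=cv2.INTER_CUBIC)
    for P,col in lines:
        q=((proj(c,P)+.5-[u0,v0])*k).astype(int); cv2.polylines(b,[q.reshape(-1,1,2)],False,col,1)
    cv2.imwrite(f"pics/{name}.png",b); return b
E
python3 - <<'E'
from h import *
from scipy.optimize import minimize
def sil(c,pose,k=4):
    # solid parts hulls, supersampled
    m=np.zeros((480*k,640*k),np.uint8)
    def box(x0,x1,y0,y1,z0,z1):
        P=np.array([[x,y,z] for x in(x0,x1) for y in(y0,y1) for z in(z0,z1)])
        q=(proj(c,T(pose,P))+.5)*k
        cv2.fillConvexPoly(m,cv2.convexHull(q.astype(np.float32)).astype(np.int32),255)
    box(-120,120,-87,87,0,88)
    for s in(-1,1):
        box(-120,120,*sorted((s*81,s*87)),0,100)
        box(78,102,*sorted((s*95,s*101)),90,117); box(80,102,*sorted((s*79,s*95)),112,117)
    return cv2.resize(m,(640,480),interpolation=cv2.INTER_AREA)/255.
M={}
for c in("scene","top"):
    im=robot.read_camera(c); np.save(f"{c}0.npy",im)
    m=np.zeros((480,640),bool)
    for l in("full_tote","empty_tote"):
        r=robot.masks_of(c,l); print(c,l,[(d["score"],d["mask"].sum()) for d in r[:2]])
        if r: m|=r[0]["mask"]
    M[c]=m.astype(float); cv2.imwrite(f"pics/m_{c}.png",(m*255).astype(np.uint8))
def f(p,cs=("scene","top")):
    return sum(np.abs(sil(c,(p[0]/100,p[1]/100,0,p[2]*.1))-M[c]).sum() for c in cs)
for cs in(("top",),("scene",),("scene","top")):
    r=minimize(f,[55.5,-8.7,5.8],args=(cs,),method="Nelder-Mead",options=dict(initial_simplex=[[55.5,-8.7,5.8],[57,-8.7,5.8],[55.5,-7.5,5.8],[55.5,-8.7,6.5]],xatol=.01,fatol=.5)); print(cs,r.x,r.fun)
pose=(r.x[0]/100,r.x[1]/100,0,r.x[2]*.1)
L=[]
for s in(-1,1):
    L.append((T(pose,[[-120,s*87,100],[120,s*87,100],[120,s*87,0]]),(0,0,255)))
    L.append((T(pose,[[80,s*95,117],[102,s*95,117],[102,s*79,117],[80,s*79,117],[80,s*95,117]]),(0,200,0)))
L.append((T(pose,[[-16,-16,122],[16,-16,122],[16,16,122],[-16,16,122],[-16,-16,122]]),(255,0,0)))
crop("top",297,270,140,5,"topc",L); crop("scene",345,245,140,5,"scenec",L)
E
```

```text
scene full_tote [(0.77, np.int64(3311))]
scene empty_tote [(0.63, np.int64(5392))]
top full_tote [(0.63, np.int64(1034))]
top empty_tote [(0.83, np.int64(6876))]
('top',) [54.37921155 -8.858306    5.86069677] 343.3176470588235
('scene',) [54.86294294 -8.84746656  5.78866918] 798.4235294117648
('scene', 'top') [54.48124397 -8.93431368  5.79012162] 1210.4039215686275
```

View pics/topc.png

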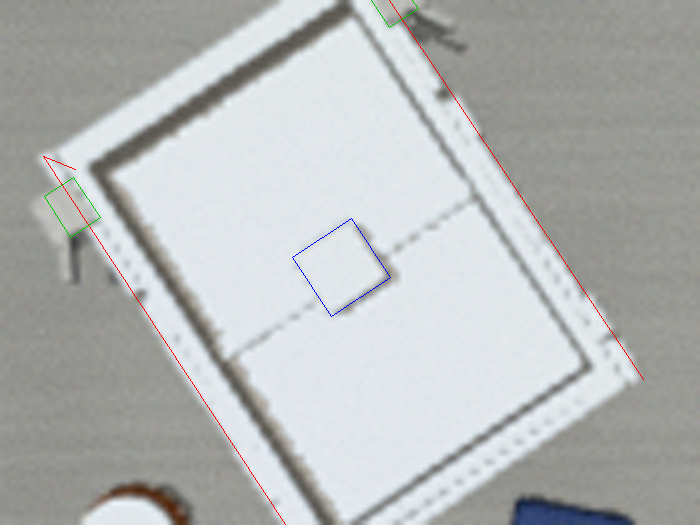

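View pics/scenec.png

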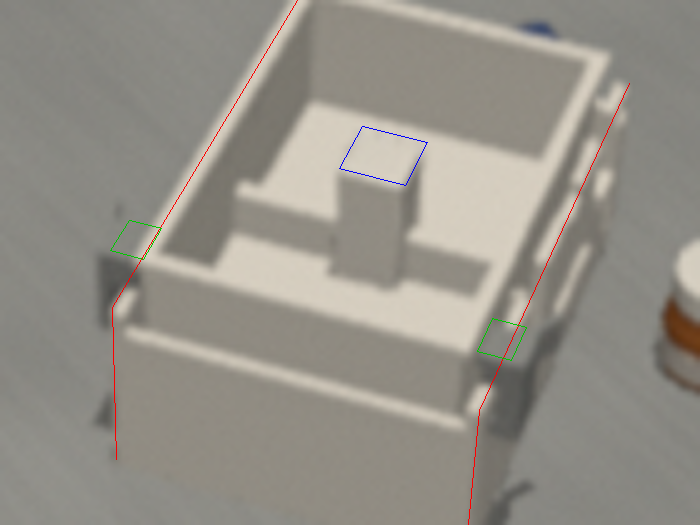

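```bash
cat > fit.py <<'E'
from h import *
from scipy.optimize import minimize
def fit(im,p0=(54.4,-8.86,5.8)):
    k=4
    g=im.astype(float); 
    def sil(pose):
        m=np.zeros((480*k,640*k),np.uint8)
        for zt,ys in((88,[(-87,87)]),(100,[(-87,-81),(81,87)])):
            for y0,y1 in ys:
                P=np.array([[x,y,z] for x in(-120,120) for y in(y0,y1) for z in(0,zt)])
                q=(proj("top",T(pose,P))+.5)*k
                cv2.fillConvexPoly(m,cv2.convexHull(q.astype(np.float32)).astype(np.int32),255)
        return cv2.resize(m,(640,480),interpolation=cv2.INTER_AREA)/255.
    s0=sil((p0[0]/100,p0[1]/100,0,p0[2]*.1))
    roi=cv2.dilate((s0>.5).astype(np.uint8),np.ones((13,13)))>0
    core=cv2.erode((s0>.5).astype(np.uint8),np.ones((15,15)))>0
    L=g.mean(2); white=np.median(L[core]); bg=np.median(L[roi&(cv2.dilate((s0>.5).astype(np.uint8),np.ones((5,5)))==0)])
    m=np.clip((L-bg)/(white-bg),0,1)
    w=roi&~core
    # exclude clips, blue, brown
    sat=g.max(2)-g.min(2); w&=cv2.dilate((sat>40).astype(np.uint8),np.ones((5,5)))==0
    f=lambda p:np.abs(sil((p[0]/100,p[1]/100,0,p[2]*.1))-m)[w].sum()
    r=minimize(f,p0,method="Nelder-Mead",options=dict(initial_simplex=[p0,np.add(p0,(.6,0,0)),np.add(p0,(0,.6,0)),np.add(p0,(0,0,.3))],xatol=.005,fatol=.1))
    print(white,bg,r.x,r.fun,w.sum()); x=r.x
    return (x[0]/100,x[1]/100,0,x[2]*.1)
def over(pose,name,c="top",ctr=(297,270),w=200,im=None,z=50,dx=0):
    L=[]
    for s in(-1,1):
        L.append((T(pose,[[-120,s*87,100],[120,s*87,100],[120,s*87,0]]),(0,0,255)))
        L.append((T(pose,[[80,s*95,117],[102,s*95,117],[102,s*79,117],[80,s*79,117],[80,s*95,117]]),(0,200,0)))
    for x in(-120,120): L.append((T(pose,[[x,-87,88],[x,87,88]]),(0,0,255)))
    L.append((T(pose,np.array([[-16,-16,72],[16,-16,72],[16,16,72],[-16,16,72],[-16,-16,72]])+[dx,0,z]),(255,0,0)))
    crop(c,*ctr,w,4,name,L,im)
E
python3 - <<'E'
from fit import *
im=np.load("top0.npy"); p=fit(im); print(p)
over(p,"topd",im=im); over(p,"scened",c="scene",ctr=(345,245),im=np.load("scene0.npy"),w=160)
E
```

```text
229.66666666666666 150.0 [54.5031291  -8.74772063  5.8202264 ] 1131.9839527442773 6161
(np.float64(0.5450312910374526), np.float64(-0.08747720632510755), 0, np.float64(0.5820226396677773))
```

View pics/topd.png

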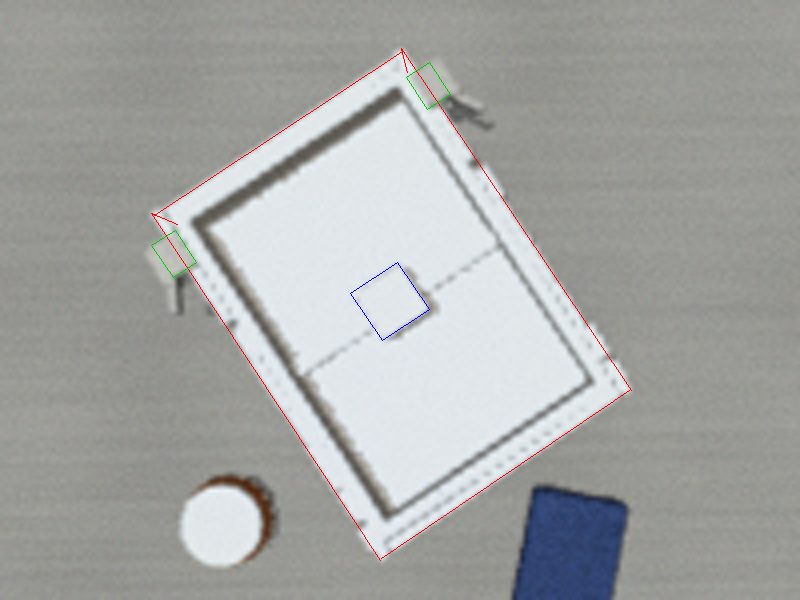

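View pics/scened.png

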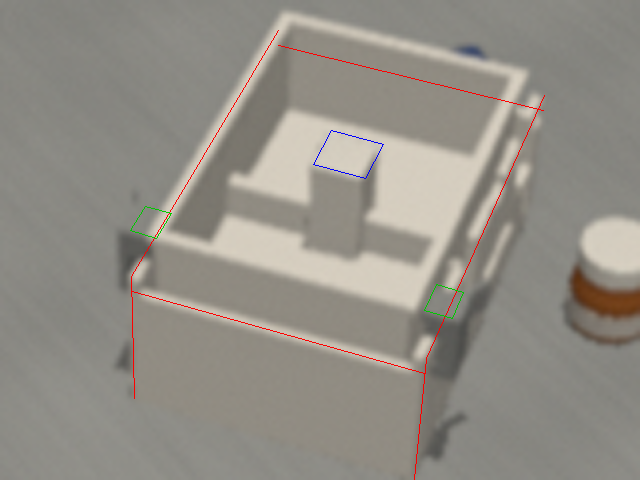

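```bash
python3 -m creep '[[[-20,-15,1,0,0,14,1],[-40,-30,3,0,0,28,1],[-53.7,-39.8,4,0,0,34.3,1],[-53.7,-39.8,4,0,0,34.3,1],[-53.7,-39.8,4,0,0,34.3,1],[-53.7,-39.8,4,0,0,34.3,1],[-53.7,-39.8,4,0,0,34.3,1],[-53.7,-39.8,4,0,0,34.3,1]]]'
cat >> h.py <<'E'
def to(x,y,z,psi):
    "rows shift from current pose to the target with tool pointing down, psi deg"
    from scipy.spatial.transform import Rotation as Ro
    o=robot.observe(); R0=Ro.from_euler("xyz",o["tool_rot"]); R1=Ro.from_euler("xyz",[180,0,psi],degrees=True)
    d=R0.inv().apply(np.array([x,y,z])-o["tool_pos"])*100; w=(R0.inv()*R1).as_rotvec(degrees=True)
    print("t",o["time"],"row",np.round(d,2),np.round(w,2),"F",np.round(o["contact_force"],1))
E
python3 -c "
from h import *
to(.545,-.0875,.19,123.35)"
```

```text
time: 2.0
tool_pos: [0.4066, 0.1414, 0.2175]
tool_rot: [3.141, 0.0, 2.152]
contact_force: [1.2, 1.0, -0.3]
opening: 0.0918
t 2.0 row [-26.73  -1.     2.75] [ 0.06  0.01 -0.04] F [ 1.2  1.  -0.3]
```

```bash
python3 -m creep '[[[-9,-0.3,1,0,0,0,1],[-18,-0.7,2,0,0,0,1],[-26.7,-1,2.75,0,0,0,1],[-26.7,-1,2.75,0,0,0,1],[-26.7,-1,2.75,0,0,0,1],[-26.7,-1,2.75,0,0,0,1],[-26.7,-1,2.75,0,0,0,1],[-26.7,-1,2.75,0,0,0,1]]]'
python3 -c "
from h import *
to(.545,-.0875,.099,123.35)"
```

```text
time: 2.8
tool_pos: [0.5444, -0.0869, 0.1897]
tool_rot: [3.141, -0.001, 2.151]
contact_force: [-0.3, 0.5, 0.1]
opening: 0.0917
t 2.8 row [-0.09  0.02  9.07] [ 0.03 -0.06 -0.09] F [-0.3  0.5  0.1]
```

```bash
python3 -m creep '[[[-0.1,0,3,0,0,0,1],[-0.1,0,6,0,0,0,1],[-0.1,0,8,0,0,0,1],[-0.1,0,9.1,0,0,0,1],[-0.1,0,9.1,0,0,0,1],[-0.1,0,9.1,0,0,0,1]]]' 4
python3 - <<'E'
from fit import *
to(.545,-.0875,.099,123.35)
im=robot.read_camera("scene"); crop("scene",345,230,200,4,"s1",im=im)
E
```

```text
time: 3.4
tool_pos: [0.5453, -0.0872, 0.0997]
tool_rot: [3.14, -0.0, 2.152]
contact_force: [-0.2, 0.3, 0.0]
opening: 0.0916
t 3.4 row [-0.01 -0.04  0.07] [ 0.08 -0.   -0.04] F [-0.2  0.3  0. ]
```

View pics/s1.png

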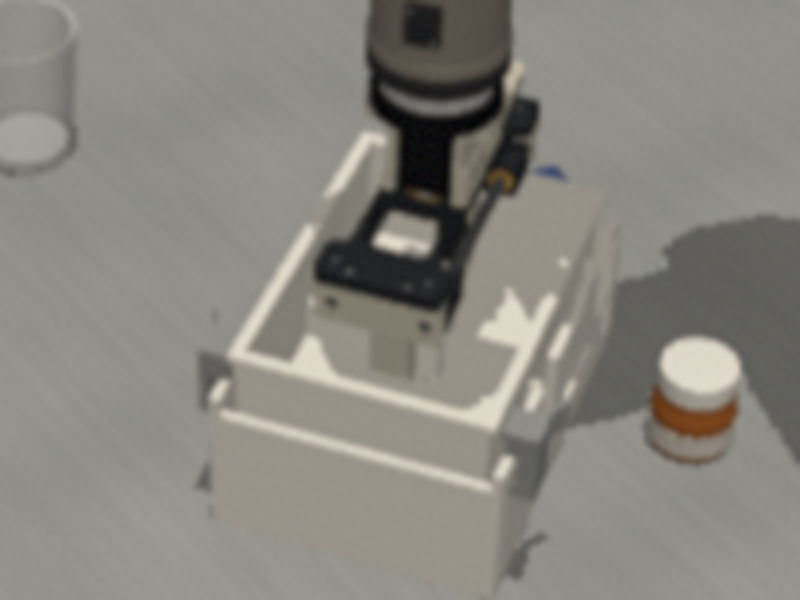

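The fingers straddle the post (about 420,350 in the crop), clear of the walls and rib. I'll close softly.

```bash
python3 -m creep '[[[0,0,0,0,0,0,0],[0,0,0,0,0,0,-0.2],[0,0,0,0,0,0,-0.25],[0,0,0,0,0,0,-0.28],[0,0,0,0,0,0,-0.3],[0,0,0,0,0,0,-0.35]]]' 4
python3 -m creep '[[[0,0,0,0,0,0,-1],[0,0,0,0,0,0,-1],[0,0,0,0,0,0,-1]]]' 4
```

```text
time: 4.05
tool_pos: [0.5456, -0.0875, 0.0999]
tool_rot: [3.14, 0.001, 2.152]
contact_force: [0.0, -0.2, 0.6]
opening: 0.0485
time: 4.35
tool_pos: [0.5453, -0.0876, 0.0999]
tool_rot: [3.14, 0.0, 2.152]
contact_force: [-0.7, -0.8, 1.0]
opening: 0.0319
```

```bash
python3 -m creep '[[[0,0,0,0,0,0,-1],[0,0,0,0,0,0,-1],[0,0,-0.3,0,0,0,-1],[0,0,-0.8,0,0,0,-1],[0,0,-1.5,0,0,0,-1],[0,0,-1.5,0,0,0,-1]]]' 35
```

```text
time: 4.95
tool_pos: [0.5459, -0.0877, 0.116]
tool_rot: [3.139, 0.002, 2.152]
contact_force: [0.1, -0.7, -3.1]
opening: 0.0318
```

```bash
python3 -m creep '[[[0,0,-1.5,0,0,0,-1],[0,0,-3,0,0,0,-1],[0,0,-5,0,0,0,-1],[0,0,-8,0,0,0,-1],[0,0,-10,0,0,0,-1],[0,0,-11,0,0,0,-1],[0,0,-11,0,0,0,-1]]]' 35
python3 - <<'E'
from h import *
print(robot.observe()["torque"])
im=robot.read_camera("scene"); crop("scene",345,230,200,4,"s2",im=im)
im=robot.read_camera("top"); crop("top",297,270,200,4,"t2",im=im); np.save("top2.npy",im)
E
```

```text
time: 5.65
tool_pos: [0.5461, -0.0878, 0.2271]
tool_rot: [3.137, 0.004, 2.152]
contact_force: [-0.9, -0.6, -3.7]
opening: 0.0318
[-0.07187844  0.0238804  -0.03315229]
```

View pics/s2.png

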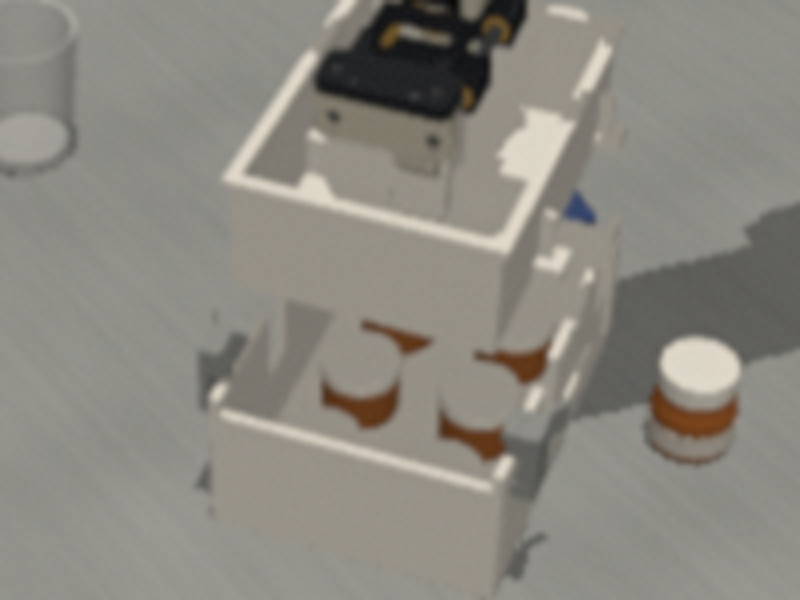

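View pics/t2.png

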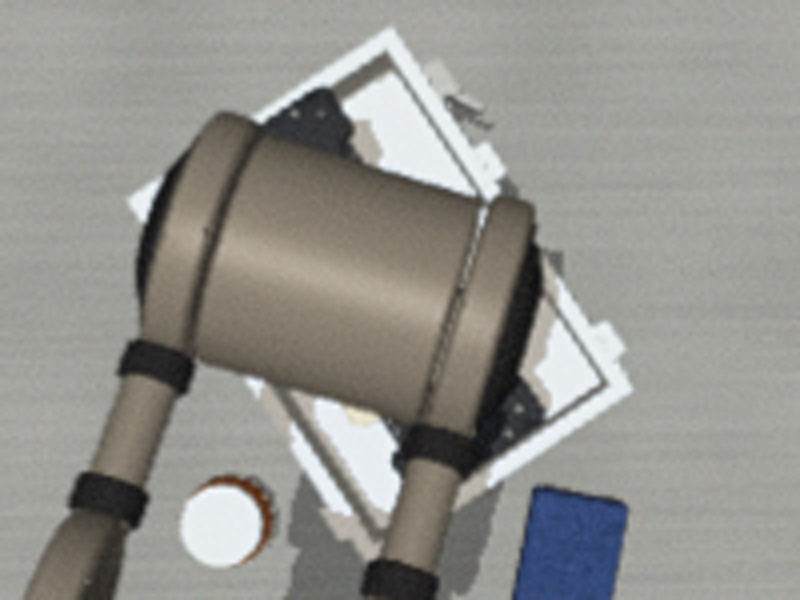

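```bash
python3 -m creep '[[[0,0,0,0,0,8,-1],[0,0,0,0,0,16,-1],[0,0,0,0,0,24,-1],[0,0,0,0,0,32,-1],[0,0,0,0,0,40,-1],[0,0,0,0,0,48,-1],[0,0,0,0,0,56,-1],[0,0,0,0,0,64,-1]]]' 35
python3 -m creep '[[[0,0,0,0,0,8,-1],[0,0,0,0,0,16,-1],[0,0,0,0,0,24,-1],[0,0,0,0,0,32,-1],[0,0,0,0,0,40,-1],[0,0,0,0,0,48,-1],[0,0,0,0,0,56,-1],[0,0,0,0,0,64,-1]]]' 35
python3 -c "
from h import *
to(.5241,-.1012,.2271,-56.65)"
```

```text
time: 6.55
tool_pos: [0.5443, -0.0873, 0.2231]
tool_rot: [-3.14, -0.0, 1.029]
contact_force: [0.2, -1.2, -4.0]
opening: 0.0322
time: 7.35
tool_pos: [0.5436, -0.0872, 0.2213]
tool_rot: [-3.14, 0.005, -0.094]
contact_force: [-0.4, -0.7, -3.6]
opening: 0.0316
t 7.35 row [-1.82  1.58 -0.57] [3.000e-02 3.000e-01 5.129e+01] F [-0.4 -0.7 -3.6]
```

```bash
python3 -m creep '[[[-0.3,0.3,0,0,0,8,-1],[-0.6,0.5,0,0,0,16,-1],[-1,0.9,0,0,0,24,-1],[-1.4,1.2,0,0,0,32,-1],[-1.8,1.6,0,0,0,40,-1],[-1.8,1.6,0,0,0,48,-1],[-1.8,1.6,0,0,0,51.3,-1],[-1.8,1.6,0,0,0,51.3,-1]]]' 35
python3 - <<'E'
from fit import *
to(.5241,-.1012,.155,-56.65)
p=robot.camera_params
im=robot.read_camera("scene"); np.save("s3.npy",im); crop("scene",345,230,200,4,"s3",im=im)
im=robot.read_camera("top"); crop("top",297,270,200,4,"t3",im=im); np.save("t3.npy",im)
E
```

```text
time: 8.15
tool_pos: [0.5235, -0.1012, 0.2198]
tool_rot: [3.137, 0.007, -0.989]
contact_force: [0.1, -0.1, -4.5]
opening: 0.0318
t 8.15 row [ 0.07 -0.08  6.48] [ 0.25  0.38 -0.04] F [ 0.1 -0.1 -4.5]
```

View pics/t3.png

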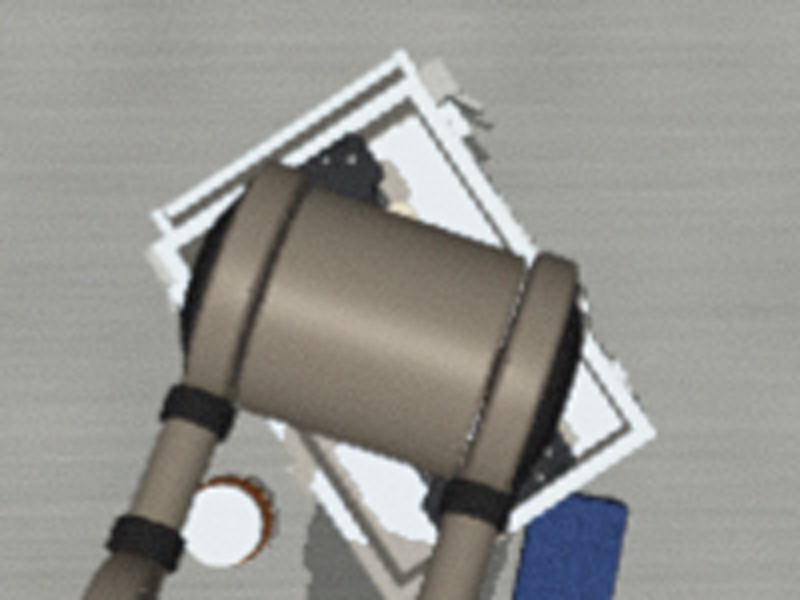

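View pics/s3.png

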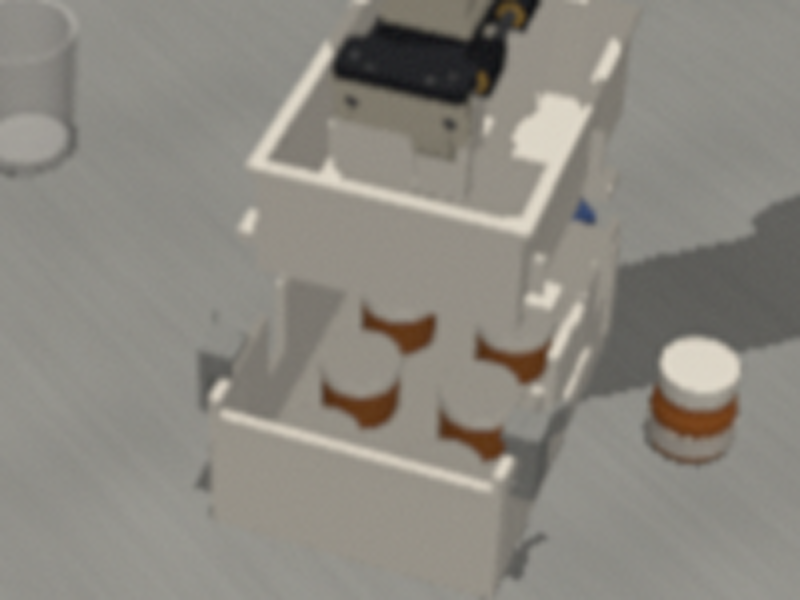

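```bash
python3 - <<'E'
from fit import *
full=(0.5450,-0.0875,0,np.radians(33.35))
ee=(0.5235,-0.1012,0.1698,-0.989+np.pi/2)
L=[]
for P in ([[-120,87,100],[-120,-87,100],[120,-87,100],[120,87,100],[-120,87,100]],): L.append((T(full,P),(0,0,255)))
L.append((T(ee,[[-106,75,75],[-106,-75,75],[106,-75,75],[106,75,75],[-106,75,75]]),(255,0,0)))
for s in(-1,1): 
    L.append((T(ee,[[75,s*75,15],[75,s*91,15],[95,s*91,15],[95,s*75,15]]),(0,160,0)))
    L.append((T(ee,[[-40,s*75,10],[-40,s*91,10],[-20,s*91,10],[-20,s*75,10]]),(0,160,0)))
crop("top",297,270,200,4,"t3o",L,np.load("t3.npy")); crop("scene",345,230,200,4,"s3o",L,np.load("s3.npy"))
E
cat >> h.py <<'E'
def to2(x,y,z,psi,lean):
    from scipy.spatial.transform import Rotation as Ro
    o=robot.observe(); R0=Ro.from_euler("xyz",o["tool_rot"]); R1=Ro.from_euler("xyz",[180,0,psi],degrees=True)*Ro.from_rotvec([-lean,0,0],degrees=True)
    d=R0.inv().apply(np.array([x,y,z])-o["tool_pos"])*100; w=(R0.inv()*R1).as_rotvec(degrees=True)
    print("t",o["time"],"row",np.round(d,2),np.round(w,2),"F",np.round(o["contact_force"],1))
E
python3 -c "
from h import *
to2(.5241,-.1012,.165,-56.65,3.5)"
```

```text
t 8.25 row [ 0.05 -0.05  5.53] [-3.28  0.35  0.1 ] F [ 0.3 -0.4 -4.6]
```

View pics/t3o.png

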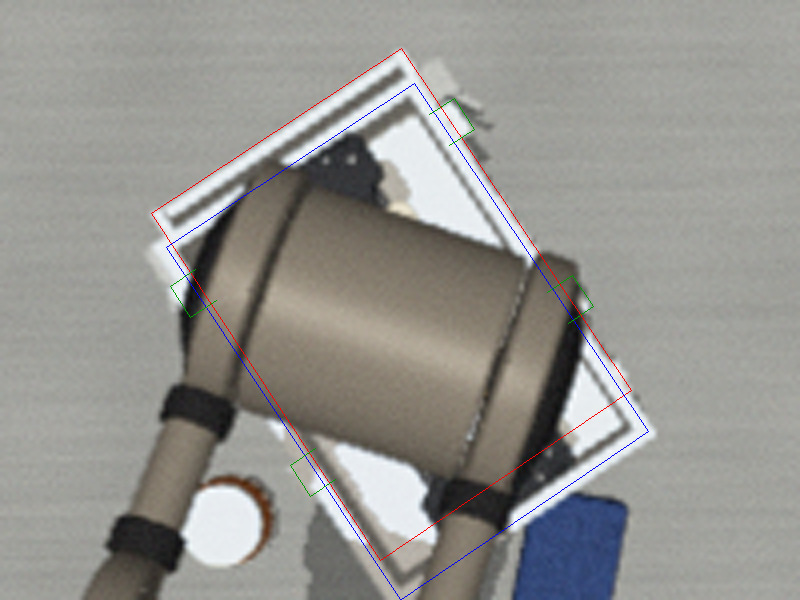

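View pics/s3o.png

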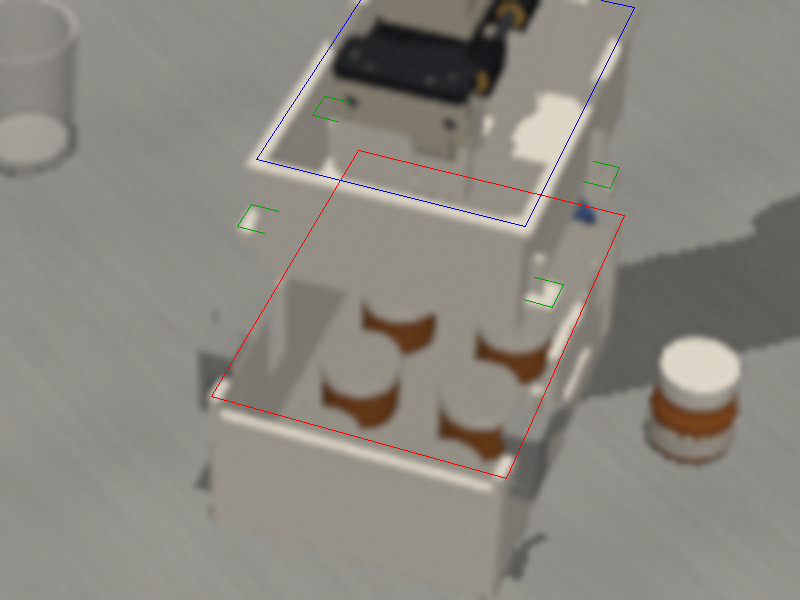

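```bash
python3 -m creep '[[[0,0,1,-0.8,0.1,0,-1],[0,0,2.2,-1.6,0.2,0,-1],[0,0,3.5,-2.4,0.3,0,-1],[0,0,4.6,-3.3,0.3,0.1,-1],[0,0,5.4,-3.3,0.3,0.1,-1],[0,0,5.5,-3.3,0.3,0.1,-1],[0,0,5.5,-3.3,0.3,0.1,-1]]]' 35
python3 - <<'E'
from h import *
to2(.5241,-.1012,.149,-56.65,3.5)
im=robot.read_camera("scene"); crop("scene",345,230,200,4,"s4",im=im)
E
```

```text
time: 8.95
tool_pos: [0.5234, -0.1011, 0.1651]
tool_rot: [3.08, 0.001, -0.989]
contact_force: [-1.4, -0.6, -2.7]
opening: 0.0322
t 8.95 row [ 0.05 -0.15  1.61] [0.03 0.06 0.01] F [-1.4 -0.6 -2.7]
```

View pics/s4.png

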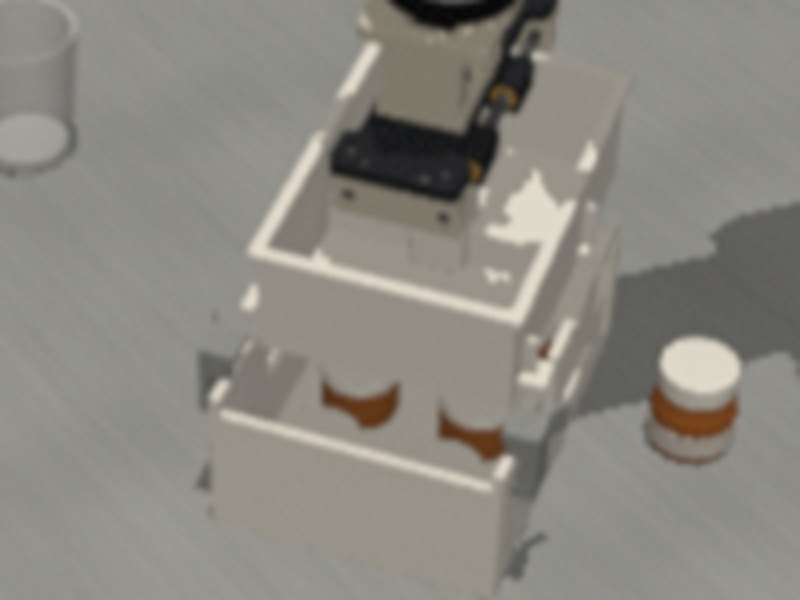

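```bash
python3 -m creep '[[[0,-0.05,0.4,0,0,0,-1],[0,-0.1,0.8,0,0,0,-1],[0,-0.1,1.1,0,0,0,-1],[0,-0.1,1.3,0,0,0,-1],[0,-0.1,1.3,0,0,0,-1]]]' 35
python3 -m creep '[[[0,0,0.1,0,0,0,-1],[0,0,0.2,0,0,0,-1],[0,0,0.2,0,0,0,-1]]]' 35
```

```text
time: 9.5
tool_pos: [0.5236, -0.1011, 0.1522]
tool_rot: [3.08, 0.001, -0.989]
contact_force: [0.3, 0.3, -3.0]
opening: 0.0317
time: 9.8
tool_pos: [0.5234, -0.1011, 0.1501]
tool_rot: [3.08, 0.001, -0.989]
contact_force: [-0.5, 0.3, -3.6]
opening: 0.0318
```

```bash
python3 -m creep '[[[0,0,0.07,0,0,0,-1],[0,0,0.15,0,0,0,-1],[0,0,0.15,0,0,0,-1]]]' 35
```

```text
time: 10.1
tool_pos: [0.5234, -0.1012, 0.1486]
tool_rot: [3.08, 0.001, -0.989]
contact_force: [0.3, 0.5, -4.1]
opening: 0.032
```

```bash
python3 -m creep '[[[0,0,0.1,0,0,0,-1],[0,0,0.1,0,0,0,-1]]]' 35
python3 -m creep '[[[0,0,0.1,0,0,0,-1],[0,0,0.1,0,0,0,-1]]]' 35
python3 - <<'E'
from h import *
im=robot.read_camera("scene"); crop("scene",345,250,130,6,"s5",im=im)
E
```

```text
time: 10.3
tool_pos: [0.5234, -0.1012, 0.1484]
tool_rot: [3.081, 0.0, -0.989]
contact_force: [-2.3, 1.2, 4.3]
opening: 0.0321
time: 10.5
tool_pos: [0.5234, -0.1012, 0.1484]
tool_rot: [3.081, -0.0, -0.989]
contact_force: [-4.8, 0.9, 7.1]
opening: 0.0318
```

View pics/s5.png

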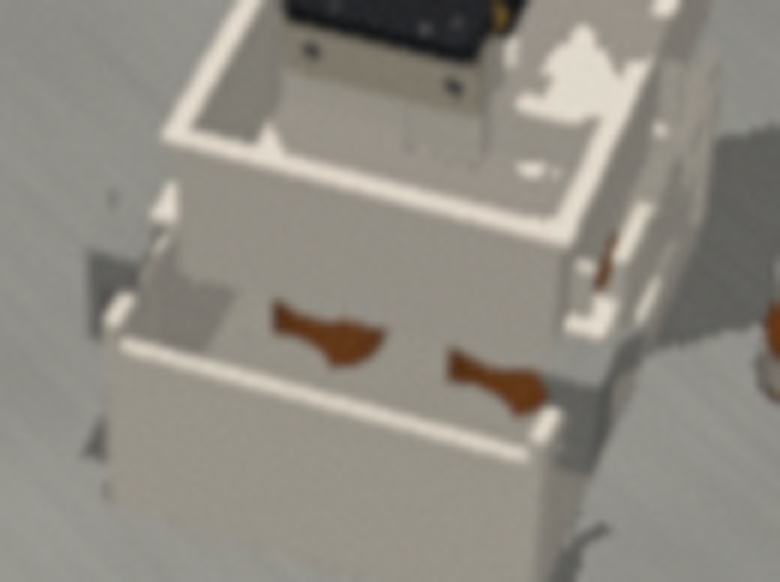

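```bash
python3 -m creep '[[[0,0,-0.1,0,0,0,-1],[0,0,-0.1,0,0,0,-1]]]' 8
python3 -m creep '[[[0,0,0,0,0,0,-0.2],[0,0,0,0,0,0,0],[0,0,0,0,0,0,0.2],[0,0,0,0,0,0,0.2],[0,0,0,0,0,0,0.2]]]' 8
python3 - <<'E'
from h import *
im=robot.read_camera("scene"); crop("scene",345,230,200,4,"s6",im=im)
to2(.5241,-.1012,.155,-56.65,0)
E
```

```text
time: 10.75
tool_pos: [0.5236, -0.1012, 0.1493]
tool_rot: [3.081, -0.001, -0.989]
contact_force: [0.5, 0.1, -4.7]
opening: 0.0321
time: 11.25
tool_pos: [0.5236, -0.1012, 0.1493]
tool_rot: [3.081, -0.001, -0.989]
contact_force: [0.0, 0.5, 0.3]
opening: 0.0547
t 11.3 row [ 0.02 -0.01 -0.57] [ 3.46 -0.04 -0.  ] F [-1.1 -0.   0.5]
```

View pics/s6.png

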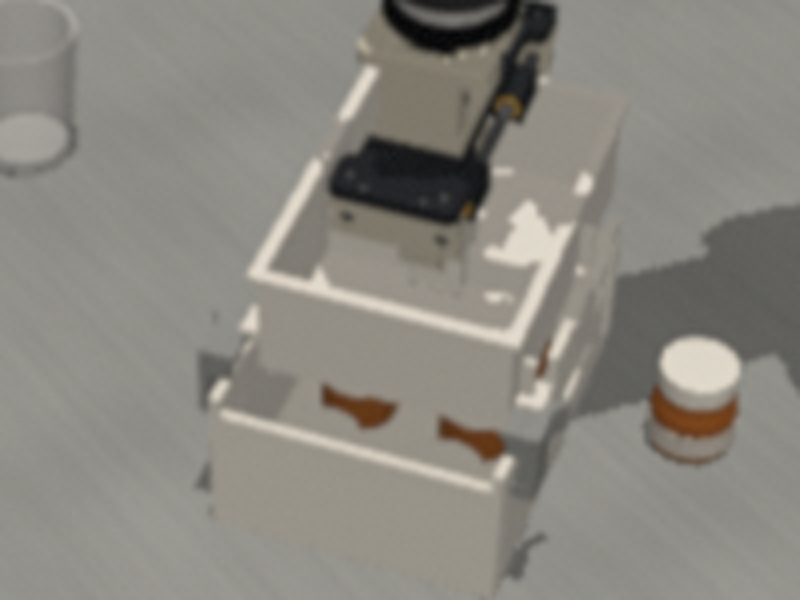

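```bash
python3 -m creep '[[[0,0,0,1.2,0,0,0.2],[0,0,0.1,2.4,0,0,0.2],[0,-0.3,0.2,3.5,0,0,0.2],[0,-0.6,0.2,3.5,0,0,0.2],[0,-0.8,0.2,3.5,0,0,0.2],[0,-0.8,0.2,3.5,0,0,0.2]]]' 8
python3 - <<'E'
from h import *
o=robot.observe(); d=o["tool_pos"][:2]-[.545,-.0875]; a=np.radians(33.35); print(d@[np.cos(a),np.sin(a)],d@[-np.sin(a),np.cos(a)])
im=robot.read_camera("top"); crop("top",297,270,200,4,"t6",im=im)
E
```

```text
time: 11.9
tool_pos: [0.5305, -0.0968, 0.1468]
tool_rot: [-3.141, -0.001, -0.988]
contact_force: [-0.6, 1.0, 0.6]
opening: 0.0552
-0.01719855572534859 0.000228040532345638
```

View pics/t6.png

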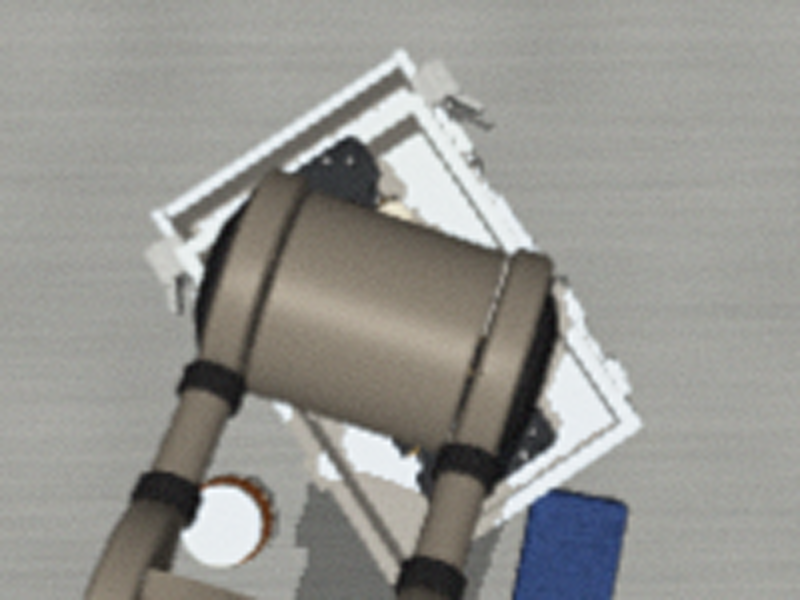

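Empty tote sits square and just short of the clips (clips near (437,80) and (160,262)); the full tote's end corners, (402,52) and (155,215), are unchanged. Now I push slowly.

```bash
python3 -m creep '[[[0,-0.2,0,0,0,0,0.2],[0,-0.4,0,0,0,0,0.2],[0,-0.6,0,0,0,0,0.2],[0,-0.8,0,0,0,0,0.2],[0,-1.0,0,0,0,0,0.2]]]' 8
python3 -m creep '[[[0,-0.2,0,0,0,0,0.2],[0,-0.4,0,0,0,0,0.2],[0,-0.6,0,0,0,0,0.2]]]' 8
python3 - <<'E'
from h import *
o=robot.observe(); d=o["tool_pos"][:2]-[.545,-.0875]; a=np.radians(33.35); print(d@[np.cos(a),np.sin(a)],d@[-np.sin(a),np.cos(a)], o["contact_force"])
im=robot.read_camera("top"); crop("top",297,270,200,4,"t7",im=im)
E
```

```text
time: 12.45
tool_pos: [0.5387, -0.0912, 0.1467]
tool_rot: [-3.141, -0.001, -0.988]
contact_force: [-1.4, -1.3, -0.1]
opening: 0.0553
time: 12.75
tool_pos: [0.5439, -0.0877, 0.1466]
tool_rot: [-3.141, -0.0, -0.988]
contact_force: [-1.2, -0.9, -1.6]
opening: 0.0552
-0.001038283730000222 0.00043684866089338737 [-1.1808349  -0.92009093 -1.56223533]
```

View pics/t7.png

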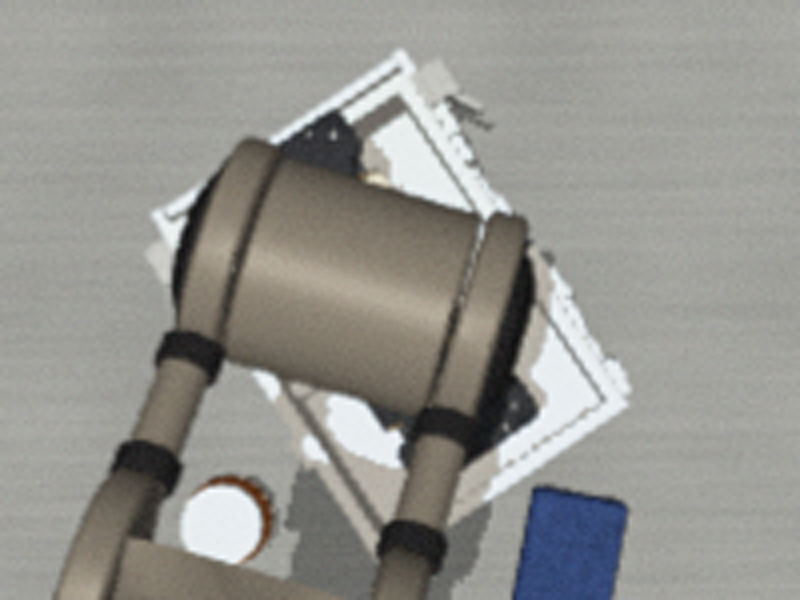

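```bash
python3 -m creep '[[[0,-0.2,0,0,0,0,0.2],[0,-0.4,0,0,0,0,0.2],[0,-0.6,0,0,0,0,0.2],[0,-0.8,0,0,0,0,0.2]]]' 8
python3 -m creep '[[[0,-0.1,0,0,0,0,0.2],[0,-0.2,0,0,0,0,0.2]]]' 8
python3 - <<'E'
from h import *
o=robot.observe(); d=o["tool_pos"][:2]-[.545,-.0875]; a=np.radians(33.35); print(d@[np.cos(a),np.sin(a)],d@[-np.sin(a),np.cos(a)], o["contact_force"])
im=robot.read_camera("scene"); crop("scene",345,240,160,5,"s8",im=im)
E
```

```text
time: 13.2
tool_pos: [0.551, -0.0831, 0.1466]
tool_rot: [-3.141, -0.0, -0.988]
contact_force: [-1.8, -0.5, -1.0]
opening: 0.0552
time: 13.4
tool_pos: [0.5527, -0.0819, 0.1465]
tool_rot: [-3.141, -0.0, -0.988]
contact_force: [-1.4, -0.5, -1.5]
opening: 0.055
0.009531436551081275 0.00047267419059506384 [-1.36261663 -0.45241396 -1.51184881]
```

View pics/s8.png

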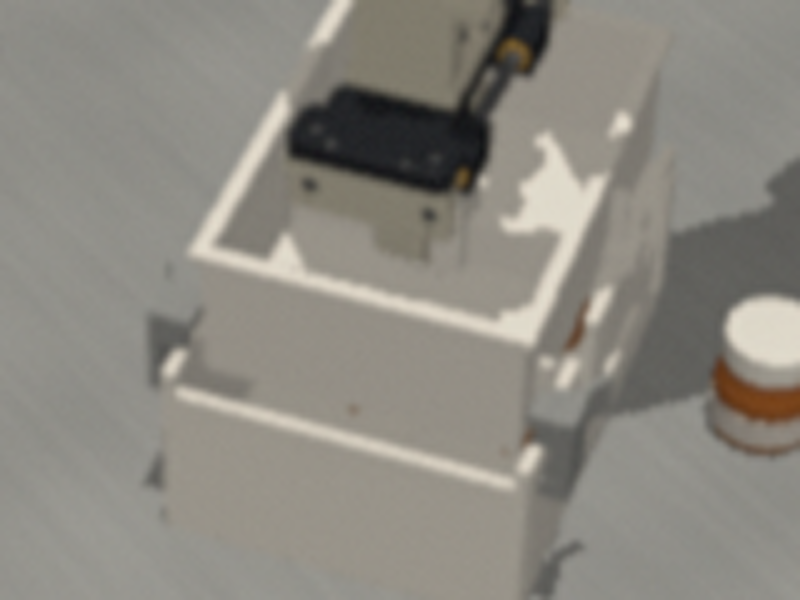

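```bash
python3 -m creep '[[[0,-0.1,0,0,0,0,0.2],[0,-0.15,0,0,0,0,0.2]]]' 8
python3 -m creep '[[[0,-0.1,0,0,0,0,0.2]]]' 8
python3 -m creep '[[[0,-0.1,0,0,0,0,0.2]]]' 8
python3 - <<'E'
from h import *
o=robot.observe(); d=o["tool_pos"][:2]-[.545,-.0875]; a=np.radians(33.35); print(d@[np.cos(a),np.sin(a)],d@[-np.sin(a),np.cos(a)], o["contact_force"])
im=robot.read_camera("scene"); crop("scene",345,240,160,5,"s9",im=im)
E
```

```text
time: 13.65
tool_pos: [0.5542, -0.081, 0.1466]
tool_rot: [-3.141, -0.0, -0.988]
contact_force: [-0.9, 0.4, -0.2]
opening: 0.0552
time: 13.75
tool_pos: [0.5551, -0.0804, 0.1467]
tool_rot: [-3.141, -0.001, -0.988]
contact_force: [-1.0, -1.3, -0.5]
opening: 0.0551
time: 13.85
tool_pos: [0.5552, -0.0803, 0.1466]
tool_rot: [3.141, -0.0, -0.988]
contact_force: [-7.3, -6.8, 0.5]
opening: 0.0552
0.01247839932764933 0.0003805971912948617 [-7.26917382 -6.79534688  0.48882399]
```

View pics/s9.png

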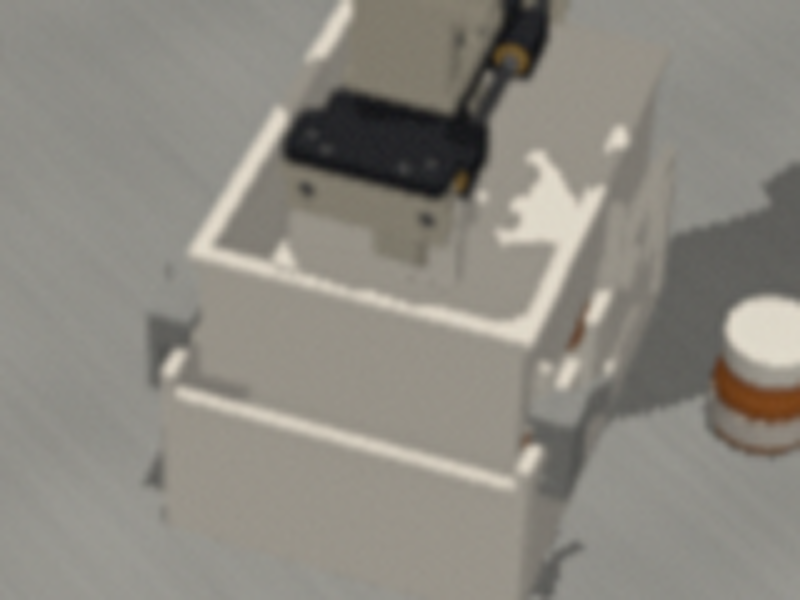

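```bash
python3 -m creep '[[[0,0.5,0,0,0,0,0.2],[0,1.2,0,0,0,0,0.2],[0,1.2,0,0,0,0,0.2]]]' 8
python3 - <<'E'
from h import *
im=robot.read_camera("scene"); np.save("s10.npy",im); full=(0.5450,-0.0875,0,np.radians(33.35)); ee=(0.5450,-0.0875,.093,np.radians(33.35))
L=[(T(ee,[[-106,75,75],[-106,-75,75],[106,-75,75],[106,75,75],[-106,75,75]]),(255,0,0)),(T(full,[[-120,87,100],[-120,-87,100],[120,-87,100],[120,87,100],[-120,87,100]]),(0,0,255))]
crop("scene",345,235,160,5,"s10",L,im=im)
im=robot.read_camera("top"); crop("top",297,270,200,4,"t10",L,im=im)
E
```

```text
time: 14.2
tool_pos: [0.5447, -0.0873, 0.1468]
tool_rot: [3.141, -0.0, -0.989]
contact_force: [0.9, -0.1, -0.2]
opening: 0.0552
```

View pics/s10.png

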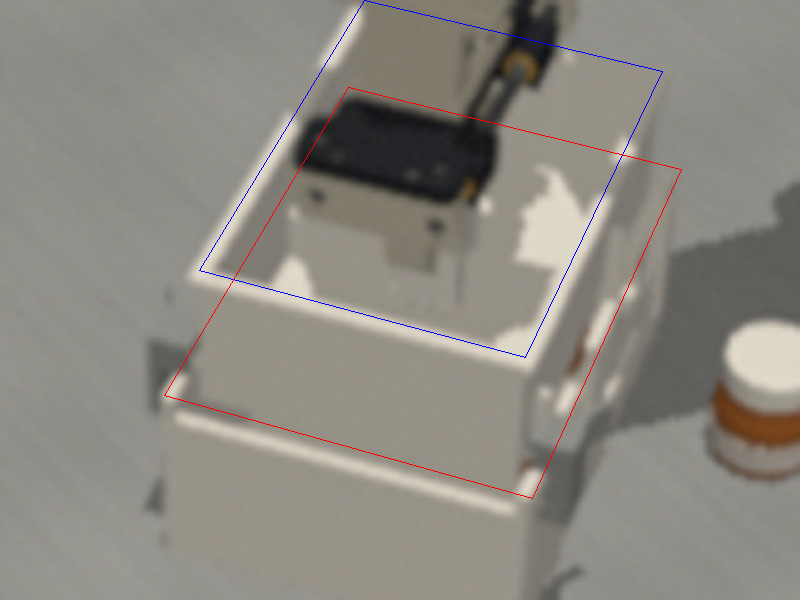

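View pics/t10.png

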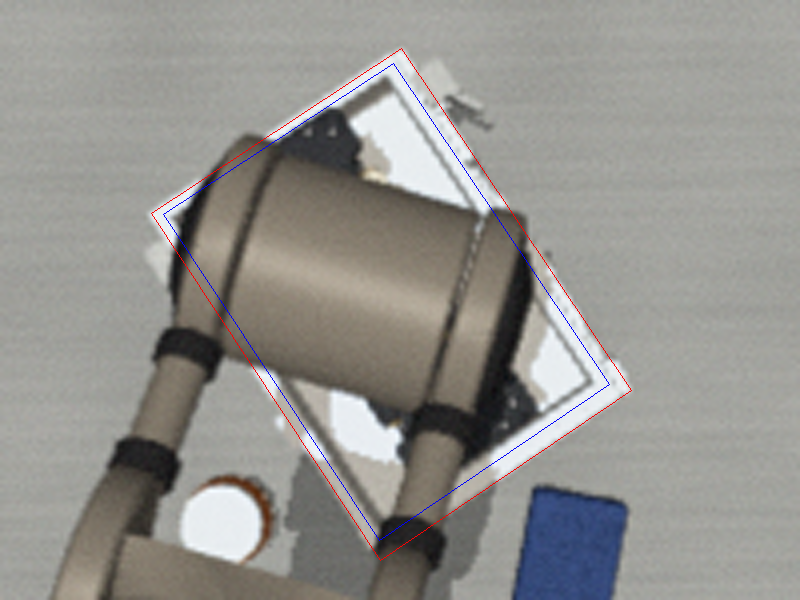

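```bash
python3 -m creep '[[[0,0,-1,0,0,0,0.2],[0,0,-3,0,0,0,0.2],[0,0,-6,0,0,0,0.2],[0,0,-10,0,0,0,0.2],[0,0,-13,0,0,0,0.2],[0,0,-13,0,0,0,0.2]]]' 8
python3 -m creep '[[[-4,4,0,0,0,0,0.2],[-8,8,0,0,0,0,0.2],[-12,12,0,0,0,0,0.2],[-16,16,0,0,0,0,0.2],[-20,20,0,0,0,0,0.2],[-20,20,0,0,0,0,0.2],[-20,20,0,0,0,0,0.2]]]' 8
python3 - <<'E'
from fit import *
im=robot.read_camera("scene"); im0=np.load("scene0.npy"); ee=(0.5450,-0.0875,.093,np.radians(33.35)); full=(0.5450,-0.0875,0,np.radians(33.35))
q=lambda p,s:[[-16*s,-16,p],[16,-16,p],[16,16,p],[-16,16,p],[-16,-16,p]]
L=[(T(ee,[[-106,75,75],[-106,-75,75],[106,-75,75],[106,75,75],[-106,75,75]]),(255,0,0)),(T(full,[[-120,87,100],[-120,-87,100],[120,-87,100],[120,87,100],[-120,87,100]]),(0,0,255)),(T(ee,q(72,1)),(255,0,0))]
crop("scene",345,235,160,5,"s11",L,im=im); crop("scene",345,235,160,5,"s11r",[],im=im)
im=robot.read_camera("top"); crop("top",297,270,200,4,"t11",L,im=im); fit(im)
E
```

```text
time: 14.9
tool_pos: [0.5474, -0.0873, 0.2826]
tool_rot: [-3.135, -0.009, -0.988]
contact_force: [-0.1, -0.1, -0.2]
opening: 0.055
time: 15.6
tool_pos: [0.2673, -0.0292, 0.2795]
tool_rot: [-3.135, -0.009, -0.988]
contact_force: [-0.6, 0.9, -0.3]
opening: 0.0552
231.33333333333334 152.33333333333334 [54.56363169 -8.59547668  5.8107596 ] 1327.0296351451973 6166
```

View pics/s11.png

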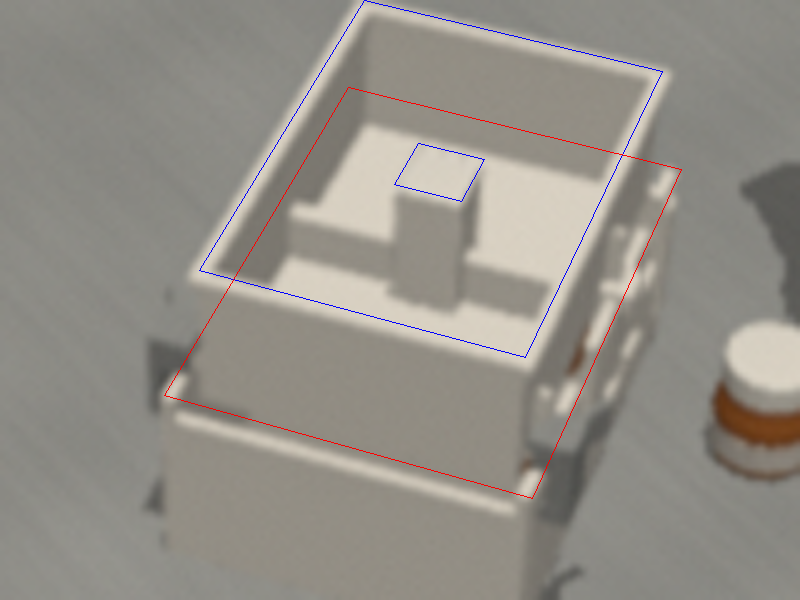

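View pics/s11r.png

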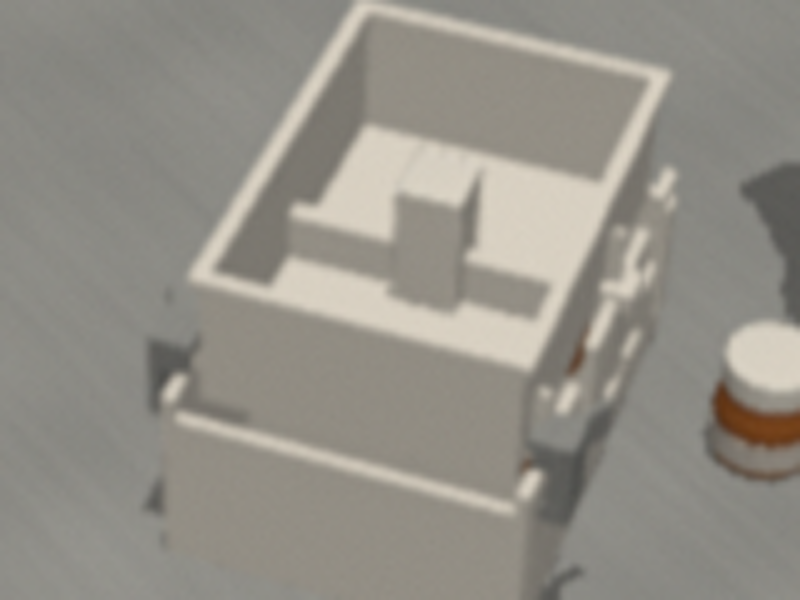

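View pics/t11.png

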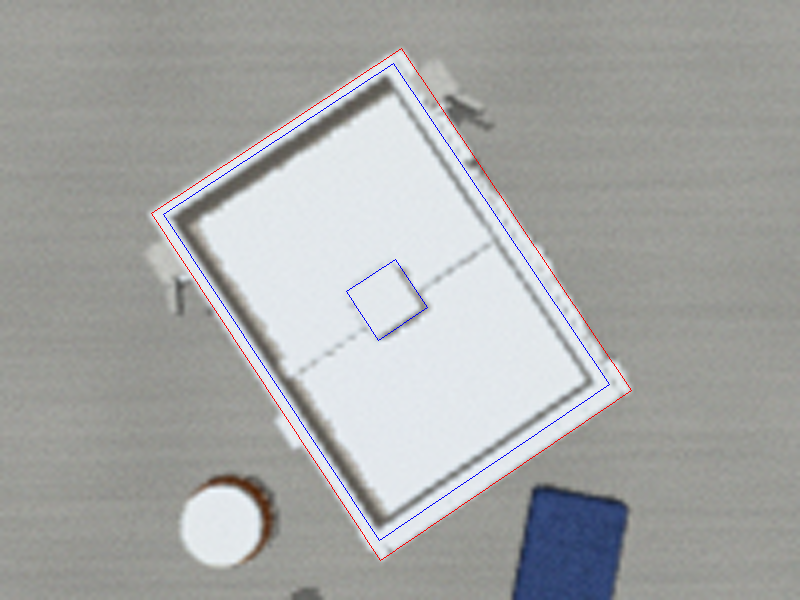

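```bash
python3 - <<'E'
from h import *
from scipy.ndimage import map_coordinates
now=robot.read_camera("scene"); np.save("s12.npy",now)
def meas(im,pose,name):
    g=cv2.GaussianBlur(im.astype(float).mean(2),(0,0),.7); out=[]
    for xe,s in((106,1),(-106,-1)):
        offs=[]
        for y in np.linspace(-60,60,41):
            P=T(pose,[[xe,y,75]]); p=proj("scene",P)[0]
            t=proj("scene",T(pose,[[xe,y+2,75]]))[0]-p; n=np.array([-t[1],t[0]]); n/=np.linalg.norm(n)
            if n[1]*s<0:n=-n   # outward
            r=np.linspace(-1.5,6,76)-0; r=np.linspace(-5,5,101)
            v=map_coordinates(g,[p[1]+r*n[1],p[0]+r*n[0]],order=1)
            d=-np.gradient(v,r); w=np.clip(d,0,None)
            i=np.argmax(d); lo,hi=max(0,i-8),i+9
            offs.append((w[lo:hi]*r[lo:hi]).sum()/w[lo:hi].sum())
        out.append((np.median(offs),np.std(offs)))
    print(name,"front out",np.round(out[0],2),"rear out",np.round(out[1],2))
a=np.radians(33.35)
meas(np.load("scene0.npy"),(.545,-.0875,.05,a),"nested")
meas(now,(.545,-.0875,.093,a),"now")
meas(now,(.545,-.0875,.091,a),"now z-2")
meas(now,(.547,-.0864,.093,a),"now x+2.3")
meas(np.load("s10.npy"),(.545,-.0875,.093,a),"s10")
E
```

```text
nested front out [1.71 0.17] rear out [1.08 0.15]
now front out [2.32 0.15] rear out [0.57 0.12]
now z-2 front out [1.7  0.15] rear out [1.2  0.12]
now x+2.3 front out [1.59 0.16] rear out [1.16 0.12]
s10 front out [2.47 0.15] rear out [-0.38  3.67]
```

```bash
python3 - <<'E'
from h import *
t0=np.load("top0.npy");t1=robot.read_camera("top");s0=np.load("scene0.npy");s1=np.load("s12.npy")
def pc(a,b,u,v,h,n):
    A=a[v-h:v+h,u-h:u+h].mean(2).astype(np.float32);B=b[v-h:v+h,u-h:u+h].mean(2).astype(np.float32)
    w=np.eye(2,3,dtype=np.float32)
    try: c,w=cv2.findTransformECC(A,B,w,cv2.MOTION_TRANSLATION); print(n,round(c,3),np.round(w[:,2],2))
    except Exception as e: print(n,"fail")
pc(t0,t1,312,221,9,"clipR top"); pc(t0,t1,236,264,9,"clipL top")
pc(t0,t1,253,325,16,"jar"); pc(t0,t1,340,338,17,"sponge"); pc(t0,t1,452,247,22,"beaker")
pc(s0,s1,335,285,16,"front bottom-right edge scene"); pc(s0,s1,372,290,12,"corner scene"); pc(s0,s1,300,285,10,"corner L scene"); pc(s0,s1,420,255,16,"jar scene");pc(s0,s1,250,177,22,"beaker scene")
pc(t0,t1,540,380,20,"ref")
a=np.radians(33.35); print("home stop check")
E
```

```text
clipR top 0.923 [0.24 0.2 ]
clipL top 0.873 [-0.24  1.36]
jar 1.0 [-0. -0.]
sponge 0.999 [-0.01 -0.01]
beaker 1.0 [ 0. -0.]
front bottom-right edge scene fail
corner scene 1.0 [0.01 0.  ]
corner L scene fail
jar scene 0.942 [-0.37  0.25]
beaker scene 1.0 [ 0. -0.]
ref 1.0 [-0.03 -0.01]
home stop check
```

```bash
python3 -c "
from h import *
print(robot.hand_in(), robot.observe()['time'])"
```

```text
the job is handed in; nothing more can be done
the job is handed in; nothing more can be done
```

The job is done and handed in, with the last timed move ending at 15.6 s of the 64 s allowed. I lifted the empty tote by its post and turned it end for end. I set it on the rims about 28 mm short of home, leaning toe-down, and let go. Then I pushed it by the post with open fingers; it slid at about 1.5 N until it met the stops and dropped level.

**Last checks:**
- **Empty tote level:** its rims in the scene camera show it level to about 0.3 mm, and they match the home pose to within camera accuracy. I have no independent measure of the last millimetre along x.
- **Full tote not moved:** one corner of the full tote in the scene camera shifted only 0.01 px from the start.
- **Surroundings undisturbed:** the top camera shows no shift of the jar, sponge or beaker beyond 0.01 px.

**Peak force at the stops:** the last 1 mm push read about 10 N, right at the lower end of the 10–19 N range that can shift the full tote. I backed off at once.

**Checks that failed or disagreed:**
- The clip patch comparison, the silhouette refit and the scene-camera jar patch each differed by 1.5 mm or 1.4 px at most. I put the clip and refit differences down to the empty tote's ears now showing there. I did not track down the jar one, but the top camera shows the jar unmoved.
- Two other scene-camera patch comparisons did not converge.

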